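Isolate the bench centrifuge and hold its lid half open

ROBOT

A 6-joint arm with a two-finger parallel gripper is mounted at the origin on the work surface. World frame = base frame: x ahead of the robot, y to its left, z up, the work surface at z = 0. Lengths are in mm, angles in rad, forces in N, time in s.
With the tool pointing down it reaches from about 350 to 775 mm from the base axis. Payload 7.3 kg.
Tool frame: the origin (TCP) lies on the front face of the gripper's body, between the roots of the fingers; the fingertips stand 66 mm ahead of it and the grasp point (between the pads) lies 47 mm ahead of it (bot.tcp_to_grasp is the z of the grasp point in the tool frame, in mm); z points along the fingers, y is the direction in which the jaws open and shut (so a half turn about z gives the same grasp; the last joint's range is limited). The gripper opens to 92 mm and grips with 3 to 60 N. Pads are 19 mm wide; open, the fingers measure 130 mm over their backs; the gripper's body (75 mm by 190 mm) begins 47 mm behind the grasp point.
Start: joints at [-1.407, 0.342, 1.524, -0, 1.275, -0.146], TCP at [160.077, -500.014, 292.241] pointing down, gripper open.
Joint ranges: [-2.53, 2.53], [-0.77, 2.02], [0.04, 2.7], [-1, 4.14], [0.28, 2.66], [-3.11, 3.11]. Speed limits (rad/s): [2.57, 2.57, 3.14, 3.14, 3.14, 3.14].

INTERFACE

Orientations are given as [roll, pitch, yaw] about the fixed x, y, z axes, in that order (R = Rz(yaw) Ry(pitch) Rx(roll)).
In Python, from plant import bot gives the robot as it stands.
- The arm moves only by the tool carry_out, never from a script. Its argument "deltas" is a list that holds one entry, the list of rows, each a list of 4 numbers: the shift along the tool's x, y, z in mm, then the turn about the tool's z in units of 5 degrees (1.0 is 5 degrees). A call has 1 to 20 rows; each row is the pose to reach, as a shift and turn from the pose commanded when the call began, along the tool's axes at that moment; what a row does not reach only later rows make up. A row lasts 1/10 s, in which the tool goes at most 50 mm and 8.59 degrees, less where a joint would pass 70% of its speed; a pose out of reach is approached as far as the arm can. A call with a gripper value outside its range is refused whole. "fingers" is the finger opening in mm, from 0 to 91.8, set as the call begins (left out, the last holds). The fingers move at their own pace and stop on an object; the grip force is fixed at half the most. Time passes only in rows, so rows that repeat a pose let the fingers close. It gives the time, the measured TCP pose, the force and the opening at its end, in the units of the state.
- bot.get_obs(): the state, without advancing time (a new reading comes with each control period).
- bot.capture(name): name is "scene" or "side" or "wrist"; returns (picture, depth): 480x640x3 uint8, blue, green, red; 480x640 float32, mm along the optical axis (not along the pixel's ray), 0 where there is no reading.
- bot.camera_model(name): a dict with "K" (3x3 intrinsics, pixels), "distortion" ([k1, k2, p1, p2, k3] as OpenCV has them; the pictures are not rectified), "camera_from_world" (4x4, takes a point from world to camera coordinates). Camera axes: x right, y down, z forward; pixel columns grow to the right and rows downward; lengths in mm; the calibration is good to about 2 mm. A picture is of the moment at which its call begins: read the wrist's pose just before it. camera_model takes no time and is no camera call; for the wrist camera it gives the pose at the moment of the call.
- bot.close_job(): hands the job in, once; it reports no verdict.
The state is a dict: "time": time; "joint_positions": joint angles; "dq": joint speeds; "tau": joint torques, N m; "tool_pos": TCP position; "tcp_rot": TCP orientation; "contact_force": force on the tool from outside, world axes, zero at the start; "moment": the same for the moment, N m; "grip_width": finger opening in mm.
Only numpy, scipy, OpenCV 4.12 (cv2) and the standard library are available. Lean on these libraries where they do the work, as an engineer would, in place of code of your own. Each camera call takes 0.05 s, during which the arm holds its last target. There are 200 camera calls.

TASK

Switch the centrifuge off first by flipping the red toggle on the yellow mains box fully over to its off side (towards the green dot); only then lift the centrifuge's hinged lid to 45 degrees (give or take 5) so that the rotor can be inspected. The lid falls shut by itself, so finish while still holding it there, steady, with the gripper, and leave the other things on the bench where they are.

Things in the scene. Friction and masses are not known exactly. Their poses are not given: they have to be found in the camera images.
- centrifuge: white bench centrifuge, fixed, 220 mm deep (x) by 240 mm wide (y) by 120 mm high, lid on top of that. Origin at the centre of its underside on the bench; x points from its front (control panel, lid tab) to its back (hinge), y to its left, z up. Turned up to about 17 degrees either way from facing the robot
- lid (a joint): angle of the centrifuge's lid in rad: 0 closed and level, growing as the front edge goes up, stop at 1.3. Hinged along the top of the centrifuge's back edge; a 14 mm thick white plate with a grey round window, 240 mm wide, 0.3 to 0.5 kg. It falls shut from every angle when let go
- lid_tab (a point): grasp point of the blue tab on the middle of the lid's front edge: 24 mm wide (along the hinge line), 16 mm thick, standing out 57 mm; the point is mid-width, mid-thickness, 32 mm out from the lid's edge. 128 mm above the bench when closed, nothing beside or below it: pinch from above, a finger on either side; a tool kept upright then pivots about it as the lid rises. Moves with the lid
- lid_hinge (a point): middle of the lid's hinge line, 120 mm above the bench; the line runs along the centrifuge's y. The tab point lies 252 mm in front of it and 8 mm above it when closed
- switchbox: yellow mains switch box, fixed, 110 mm (x) by 80 mm (y) by 60 mm high. Origin at the centre of its underside; its x points from the red dot (on side) to the green dot (off side), roughly away from the robot (up to 23 degrees either way). Stands to the left or to the right of the centrifuge
- mains (a joint): angle of the red toggle in rad: 0 fully on (leaning 26 degrees from upright to the box's -x, red dot), 0.9 fully off (leaning 26 degrees to +x, green dot). It swings about the box's y axis through the middle of the box's top (60 mm up). Weighted, over-centre: it falls to the nearer end and rests there (about 0.5 N at the ball lifts it off); a push along the box's +x flips it
- mains_ball (a point): centre of the 20 mm red ball at the end of the toggle lever, 62 mm from its pivot; the lever's stem is 14 mm thick
- mixer: round blue vortex mixer with a black rubber cup, 100 mm across, 76 mm high, fixed; stands on the side of the centrifuge where the switch box is not. Not to be used. Origin under its centre
- rack: orange tube rack, loose, 60 by 160 mm, 102 mm high with its tubes; leave alone. Origin at its underside
- reagent: amber reagent bottle, loose, 60 mm across, 160 mm high; leave alone. Origin at its underside
- beaker: glass beaker, loose, 72 mm across, 90 mm high; leave alone. Origin at its underside
- slidebox: green slide box, loose, 50 by 100 mm, 34 mm high; leave alone. Origin at its underside
- timer: small white timer, loose, 60 by 70 mm, 22 mm high; leave alone. Origin at its underside
- jar: white jar with a blue cap, loose, 56 mm across, 70 mm high; leave alone. Origin at its underside
Mind the look-alikes: they are no part of the job. Leave any purple look-alike of the switchbox alone.

How it is judged:
By the outcome, as a careful person would: the job done as asked, in the order asked, and still so for the second after the job is handed in, while the arm keeps its last pose, push and grip.
It also fails if it takes over 59 s, if anything falls off the work surface, if the arm or the gripper's body presses on something with over 40 N, if the wrist force passes 120 N, or if a joint passes its speed limit or range.

## Working session

There is one attempt and no reset: what is moved stays moved. The work goes in short steps, Python scripts to look and compute and a tool call to move; the robot and the scene stay as the last step left them, time stands still between calls to the robot, and variables do not carry over. Pictures are saved under pics/ and viewed, about 8 in all and at most 12, crops included, and the job is handed in when it is done.

Besides the shell and the picture viewer there is one more tool, called after "Emit:" as name(argument=value, ...) on one line, values as JSON. carry_out: Moves the arm, as the interface text tells. Its arguments: {"type":"object","properties":{"deltas":{"type":"array","items":{"type":"array","items":{"type":"array","items":{"type":"number"}}}},"fingers":{"type":"number"}},"required":["deltas"]}

```bash
mkdir -p pics; cat > h.py <<'E'
import numpy as np, cv2
from plant import bot
def snap(n,f):
    m=bot.camera_model(n); p,d=bot.capture(n); cv2.imwrite(f'pics/{f}.png',p); np.savez(f'pics/{f}.npz',p=p,d=d,K=m['K'],D=m['distortion'],T=m['camera_from_world'])
def w(f,pts):
    z=np.load(f'pics/{f}.npz'); out=[]
    for u,v in pts:
        q=z['d'][v-2:v+3,u-2:u+3]; q=q[q>0]; d=np.median(q) if len(q) else np.nan
        n=cv2.undistortPoints(np.array([[[u,v]]],float),z['K'],z['D'])[0,0]
        out.append((np.linalg.inv(z['T'])@[n[0]*d,n[1]*d,d,1])[:3].round(1))
    return np.array(out)
def px(f,P):
    z=np.load(f'pics/{f}.npz'); T=z['T']
    return cv2.projectPoints(np.array(P,float).reshape(-1,1,3),cv2.Rodrigues(T[:3,:3])[0],T[:3,3],z['K'],z['D'])[0][:,0].round(0)
E
python3 -c "
from h import *
snap('scene','s0');snap('side','d0')
print(bot.get_obs())"
```

```text
{'time': 0.1, 'joint_positions': array([-1.40696102e+00,  3.42642627e-01,  1.52494092e+00,  1.16114761e-05,
        1.27543445e+00, -1.45987202e-01]), 'dq': array([-2.18298790e-04, -6.90897610e-05, -4.35404437e-03, -7.18880725e-04,
        2.08710386e-03, -7.81360043e-04]), 'tau': array([ 1.92255713e-03, -4.32003486e+01, -2.44693887e+01,  7.19511090e-02,
        5.25795948e-02, -5.39829011e-05]), 'tool_pos': array([ 160.04942166, -499.70399816,  291.61303881]), 'tcp_rot': array([-3.14018409e+00, -2.18328426e-04,  3.09818965e-01]), 'contact_force': array([-0.71146301,  0.01684737,  0.03611289]), 'moment': array([-0.03190804, -0.03506621, -0.00374322]), 'grip_width': 91.73024296114954}
```

View pics/s0.png

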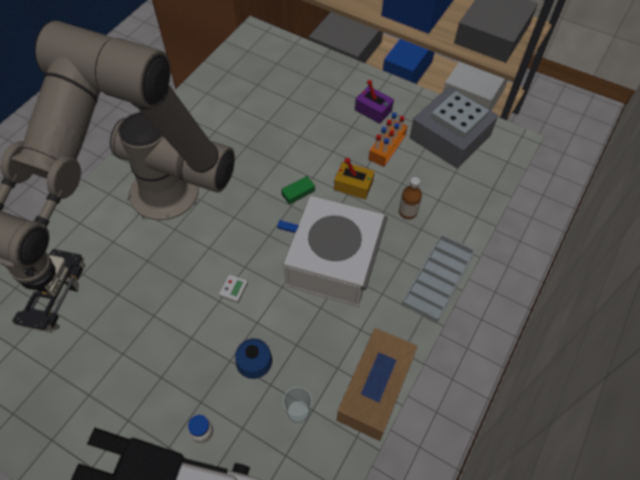

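View pics/d0.png

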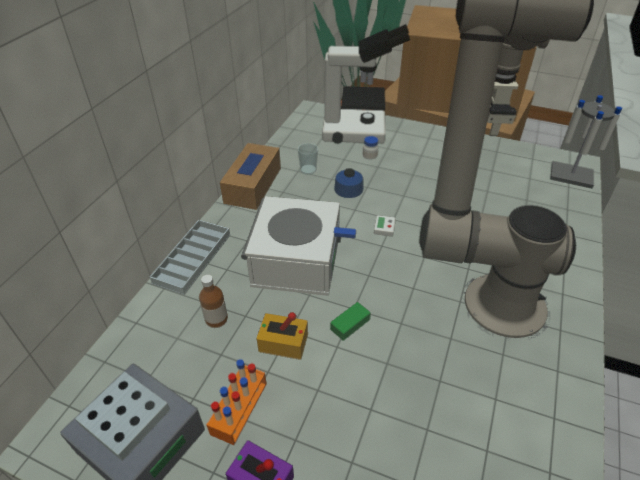

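Side view: the yellow box is at (283,335) with its red ball at (292,317). The purple look-alike at (260,468) is not the target. The lid tab is at (345,233). In the scene view the yellow box is at (354,180) and the tab at (288,226). I'll confirm in an enlarged crop and measure.

```bash
python3 -c "
from h import *
p=cv2.imread('pics/d0.png'); cv2.imwrite('pics/c1.png',cv2.resize(p[190:370,230:390],None,fx=5,fy=3.33*1.0,interpolation=cv2.INTER_CUBIC) if 0 else cv2.resize(p[190:370,230:400],None,fx=3.3,fy=3.3,interpolation=cv2.INTER_CUBIC))
print(w('d0',[(292,317),(345,233),(350,233),(260,205),(335,207),(328,252),(255,250),(283,335),(350,320)]))
print(w('s0',[(350,162),(288,226),(310,202),(380,215),(295,262),(360,280)]))
"
```

```text
[[470.5 331.  120.7]
 [448.2  28.9 133.6]
 [435.1  26.1 135.7]
 [720.2  -1.  126.3]
 [510.7 -61.5 135.4]
 [464.7 113.6 134.1]
 [643.8 177.9 135.3]
 [489.9 346.9  60.2]
 [361.4 225.3  33.4]]
[[481.1 332.1 105.8]
 [454.7  19.  136. ]
 [464.8 121.5 135.7]
 [658.  185.7 134.3]
 [532.3 -69.  134.6]
 [708.9 -26.7 133.3]]
```

View pics/c1.png

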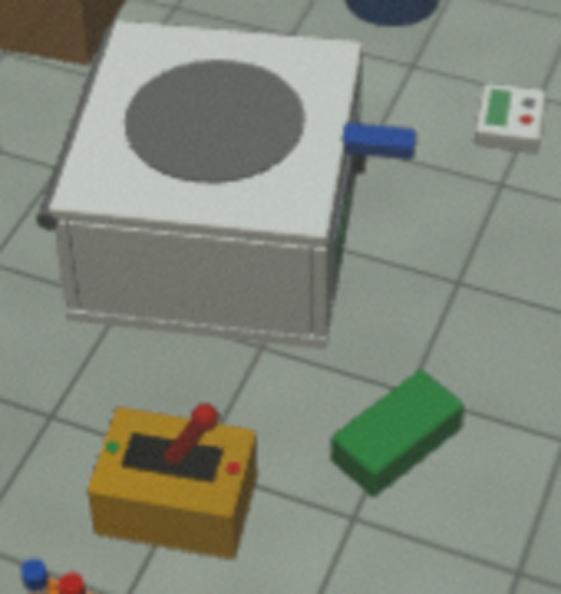

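The crop confirms the yellow box: green dot at crop (112,447), i.e. (264,325), and red dot at (233,468), i.e. (301,332). The lever leans to red (on). The tab is at crop (380,140), i.e. (345,232). Next I fit both poses from depth.

```bash
cat >> h.py <<'E'
def cloud(f):
    z=np.load(f'pics/{f}.npz'); v,u=np.mgrid[0:480,0:640]; d=z['d'].ravel(); ok=d>0
    n=cv2.undistortPoints(np.c_[u.ravel(),v.ravel()].astype(float)[:,None],z['K'],z['D'])[:,0]
    P=(np.c_[n[:,0]*d,n[:,1]*d,d,np.ones(d.size)]@np.linalg.inv(z['T']).T)[:,:3]
    return P[ok], cv2.cvtColor(z['p'],cv2.COLOR_BGR2HSV).reshape(-1,3)[ok].astype(int)
E
python3 -c "
from h import *
for f in ('d0','s0'):
    P,H=cloud(f); h,s,v=H.T; x,y,z=P.T
    near=(abs(x-490)<110)&(abs(y-340)<110)
    m=near&(h>15)&(h<32)&(s>120)&(abs(z-60)<7)
    print(f,'box',m.sum(),np.median(z[m]),cv2.minAreaRect(P[m][:,:2].astype('f')))
    m=near&((h<6)|(h>174))&(s>110)&(z>90); print('ball',m.sum(),P[m].mean(0))
    c=(abs(x-600)<220)&(abs(y-50)<200)
    m=c&(s<60)&(abs(z-134)<6); print('lid',m.sum(),cv2.minAreaRect(P[m][:,:2].astype('f')))
    m=c&(h>100)&(h<125)&(s>120)&(abs(z-136)<8); print('tab',m.sum(),P[m].mean(0),cv2.minAreaRect(P[m][:,:2].astype('f')))
print(w('d0',[(264,325),(301,332)]))
for n,f in (('rack','x'),):
    P,H=cloud('d0'); x,y,z=P.T
    m=(z>15)&(abs(x-480)<180)&(abs(y-340)<230)
    for a in range(300,661,40): print(a,[int(z[m&(abs(x-a)<20)&(abs(y-b)<20)].max(initial=0)) for b in range(160,560,40)])
"
```

```text
d0 box 907 60.06274681271282 ((499.3994445800781, 331.8974914550781), (109.61609649658203, 81.72071075439453), 10.680305480957031)
ball 68 [476.24362394 331.13282141 115.11144139]
lid 4791 ((562.618896484375, 46.89995574951172), (285.5951232910156, 250.40557861328125), 13.893840789794922)
tab 136 [451.30086719  25.18389138 135.85762575] ((452.6639709472656, 23.6563720703125), (54.594818115234375, 29.401453018188477), 15.007384300231934)
s0 box 506 60.4642858586742 ((500.8406982421875, 328.42572021484375), (108.73221588134766, 86.22118377685547), 10.441160202026367)
ball 32 [477.60344962 323.42072225 115.58878373]
lid 5290 ((569.292724609375, 49.58538055419922), (275.304443359375, 247.3162841796875), 13.227088928222656)
tab 129 [452.14257926  18.46327176 136.21706113] ((451.9206848144531, 18.7774658203125), (54.6012077331543, 23.01618194580078), 12.622024536132812)
[[544.5 338.9  62.6]
 [453.  323.2  61.1]]
300 [0, 0, 0, 0, 0, 0, 0, 0, 0, 0]
340 [38, 39, 38, 36, 0, 0, 0, 0, 0, 0]
380 [38, 41, 39, 38, 0, 0, 0, 0, 0, 0]
420 [0, 0, 37, 0, 0, 59, 0, 0, 0, 0]
460 [139, 0, 0, 64, 128, 65, 0, 0, 0, 0]
500 [139, 0, 0, 64, 121, 66, 0, 52, 104, 106]
540 [138, 0, 0, 64, 66, 65, 54, 51, 104, 107]
580 [139, 135, 0, 0, 0, 0, 0, 0, 0, 0]
620 [139, 138, 0, 0, 0, 0, 0, 0, 0, 0]
660 [142, 140, 0, 0, 0, 0, 0, 0, 0, 0]
```

Emit:
carry_out(deltas=[[[383,-245,0,0.85],[383,-245,0,0.85],[383,-245,0,0.85],[383,-245,0,0.85],[383,-245,0,0.85],[383,-245,0,0.85],[383,-245,0,0.85],[383,-245,0,0.85],[383,-245,0,0.85],[446,-540,0,0.85],[446,-540,0,0.85],[446,-540,0,0.85],[446,-540,0,0.85],[446,-540,0,0.85],[446,-540,0,0.85],[446,-540,0,0.85],[446,-540,0,0.85]]], fingers=0)

```text
time: 1.8
tool_pos: [419.7, 151.5, 291.9]
tcp_rot: [3.141, 0.001, 0.239]
contact_force: [0.2, -0.9, 0.4]
grip_width: 0.4
```

Emit:
carry_out(deltas=[[[35,-159,40,0],[35,-159,40,0],[35,-159,40,0],[35,-159,40,0],[35,-159,132,0],[35,-159,132,0],[35,-159,132,0],[35,-159,132,0],[35,-159,132,0]]])

```text
time: 2.7
tool_pos: [418.8, 312.8, 162.4]
tcp_rot: [-3.141, -0.004, 0.234]
contact_force: [-0.2, 0.3, 1.0]
grip_width: 0.2
```

```bash
python3 -c "
from h import *
snap('side','d1'); p=cv2.imread('pics/d1.png'); cv2.imwrite('pics/c2.png',cv2.resize(p[200:400,200:420],None,fx=3,fy=3,interpolation=cv2.INTER_CUBIC))"
```

```text
(no output)
```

View pics/c2.png

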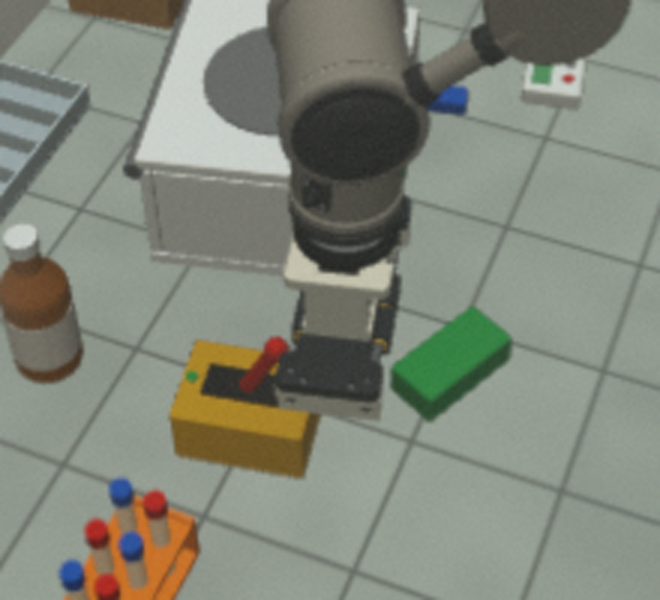

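The closed fingers stand on the red-dot side of the toggle (ball at crop (276,347)), clear of it. Pushing now along the box's +x.

Emit:
carry_out(deltas=[[[15,1,0,0],[30,1,0,0],[40,2,0,0],[50,2,0,0],[60,3,0,0],[70,3,0,0],[80,4,0,0],[90,4,0,0],[96,4,0,0],[96,4,0,0],[96,4,0,0]]])

```text
time: 3.85
tool_pos: [503.3, 329.4, 159.2]
tcp_rot: [3.138, 0.023, 0.237]
contact_force: [-32.0, -10.2, 20.6]
grip_width: 0.1
```

Emit:
carry_out(deltas=[[[-20,0,0,0],[-40,0,-10,0],[-40,0,-60,0],[-40,0,-110,0],[-60,60,-130,0],[-80,110,-130,0],[-100,160,-130,0],[-110,200,-130,0],[-110,200,-130,0]]], fingers=70)

```text
time: 4.75
tool_pos: [451.0, 107.8, 290.6]
tcp_rot: [3.14, -0.0, 0.232]
contact_force: [0.4, 1.5, 0.2]
grip_width: 67.1
```

```bash
python3 -c "
from h import *
print(bot.camera_model('wrist')['camera_from_world'].round(2))
snap('side','d2'); snap('scene','s2'); snap('wrist','w2')
p=cv2.imread('pics/d2.png')[190:370,220:440];q=cv2.imread('pics/w2.png')
cv2.imwrite('pics/c3.png',np.vstack([cv2.resize(p,(400,327)),cv2.resize(q,(400,300))])[:,:])
for f in ('d2','s2'):
    P,H=cloud(f); h,s,v=H.T; x,y,z=P.T
    m=(abs(x-490)<110)&(abs(y-340)<80)&((h<6)|(h>174))&(s>110)&(z>90); print('ball',m.sum(),P[m].mean(0))
print(px('w2',[[448.5,20.7,136]]))
"
```

```text
[[ 2.3000e-01 -9.7000e-01  0.0000e+00  1.6000e+00]
 [-9.4000e-01 -2.2000e-01  2.7000e-01  4.1171e+02]
 [-2.7000e-01 -6.0000e-02 -9.6000e-01  5.1695e+02]
 [ 0.0000e+00  0.0000e+00  0.0000e+00  1.0000e+00]]
ball 81 [519.8467261  338.60707319 113.0407243 ]
ball 30 [525.29597322 329.42365359 118.24158709]
[[450. 277.]]
```

View pics/c3.png

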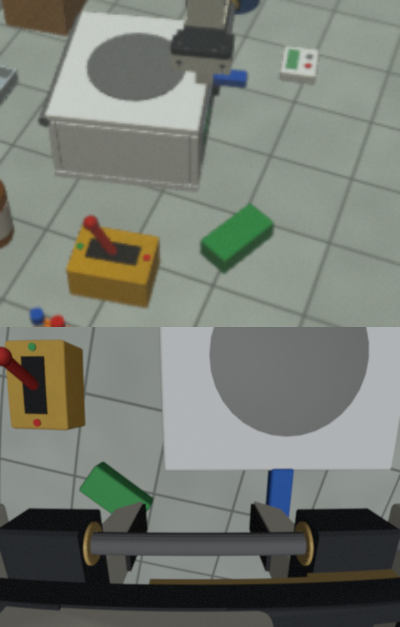

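Seen from the side, the toggle now leans to the green dot (ball near (522,334), expected off position (527,335)). In the wrist view the tab is at about (448,262), matching my estimate. I'll refine the tab from the wrist depth.

```bash
python3 -c "
from h import *
P,H=cloud('w2'); h,s,v=H.T; x,y,z=P.T
m=(abs(x-450)<60)&(abs(y-20)<50)&(h>100)&(h<125)&(s>120)&(abs(z-136)<8); print('tab',m.sum(),P[m].mean(0),cv2.minAreaRect(P[m][:,:2].astype('f')))
m=(s<60)&(abs(z-134)<8)&(x<590)&(x>440)&(abs(y-40)<180);print(m.sum(),z[m].mean())
b=[(yy,x[m&(abs(y-yy)<3)].min()) for yy in range(-50,110,20)];print(b,np.degrees(np.arctan(np.polyfit(*zip(*b),1))))
print(bot.get_obs()['tool_pos'],bot.get_obs()['tcp_rot'])
"
```

```text
tab 2351 [459.47945006  25.57229555 136.39307361] ((455.4442443847656, 24.187002182006836), (51.1917724609375, 23.192588806152344), 13.437570571899414)
73385 135.84508847517856
[(-50, np.float64(497.8027928386058)), (-30, np.float64(493.0329225950653)), (-10, np.float64(488.40357317050393)), (10, np.float64(482.2851786498181)), (30, np.float64(480.4055422231615)), (50, np.float64(473.14773023917587)), (70, np.float64(468.51657912315204)), (90, np.float64(463.98028835173324))] [-13.6177719   89.88205711]
[451.61534419 110.69266547 290.48473204] [-3.14152301e+00 -5.91092240e-04  2.33147963e-01]
```

Emit:
carry_out(deltas=[[[-24,85,20,0],[-24,85,20,0],[-24,85,40,0],[-24,85,75,0],[-24,85,100,0],[-24,85,115,0],[-24,85,115,0],[-24,85,115,0]]])

```text
time: 5.7
tool_pos: [448.2, 24.0, 175.4]
tcp_rot: [-3.141, 0.0, 0.237]
contact_force: [-0.3, 0.4, -0.8]
grip_width: 70.2
```

```bash
python3 -c "
from h import *
o=bot.get_obs();print(o['tool_pos'],o['tcp_rot'],o['contact_force'])
snap('wrist','w3');p=cv2.imread('pics/w3.png');snap('side','d3');q=cv2.imread('pics/d3.png')[150:330,240:440]
cv2.imwrite('pics/c4.png',np.hstack([p[:,120:560],cv2.resize(q,(360,480))[:, :]]))
"
```

```text
[448.23855714  23.9803567  175.38775923] [-3.14146696e+00  5.59925142e-06  2.36938882e-01] [-0.30364594  0.40761049 -0.84839265]
```

View pics/c4.png

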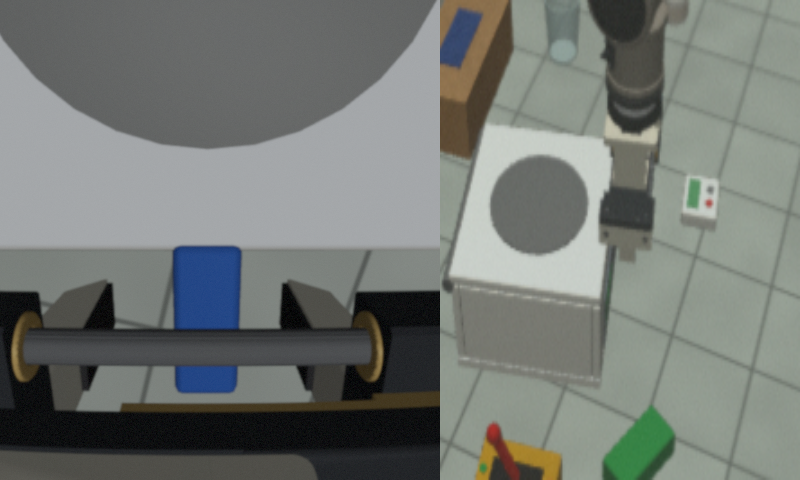

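In the wrist view the blue tab (centre about (207,320) in the crop) lies between the open fingers, aligned and nearly centred. Shifting 2 mm and closing.

Emit:
carry_out(deltas=[[[0,2,0,0],[0,2,0,0],[0,2,0,0],[0,2,0,0],[0,2,0,0],[0,2,0,0],[0,2,0,0],[0,2,0,0],[0,2,0,0],[0,2,0,0]]], fingers=5)

```text
time: 6.8
tool_pos: [448.3, 20.6, 175.2]
tcp_rot: [3.141, 0.0, 0.236]
contact_force: [-0.2, -5.8, 0.0]
grip_width: 23.9
```

```bash
python3 -c "
import numpy as np
for d in np.arange(3,46,3): t=np.radians(d); print(d,(252-252*np.cos(t)+8*np.sin(t)).round(1),(-(252*np.sin(t)+8*np.cos(t)-8)).round(1))
"
```

```text
3 0.8 -13.2
6 2.2 -26.3
9 4.4 -39.3
12 7.2 -52.2
15 10.7 -64.9
18 14.8 -77.5
21 19.6 -89.8
24 25.0 -101.8
27 31.1 -113.5
30 37.8 -124.9
33 45.0 -136.0
36 52.8 -146.6
39 61.2 -156.8
42 70.1 -166.6
45 79.5 -175.8
```

Emit:
carry_out(deltas=[[[0,-1,-6,0],[1,-1,-13,0],[2,-1,-20,0],[2,-1,-26,0],[4,-1,-33,0],[4,-1,-39,0],[6,-1,-46,0],[7,-1,-52,0],[9,-1,-58,0],[11,-1,-65,0],[13,-1,-71,0],[15,-1,-77,0],[17,-1,-84,0],[20,-1,-90,0],[22,-1,-96,0],[25,-1,-102,0],[25,-1,-102,0]]])

```text
time: 8.5
tool_pos: [473.2, 26.8, 277.6]
tcp_rot: [3.138, -0.001, 0.236]
contact_force: [3.9, -7.5, -4.0]
grip_width: 23.6
```

Emit:
carry_out(deltas=[[[3,-1,-6,0],[6,-1,-12,0],[9,-1,-17,0],[13,-1,-23,0],[16,-1,-28,0],[20,-1,-34,0],[24,-1,-39,0],[28,-1,-45,0],[32,-1,-50,0],[36,-1,-55,0],[40,-1,-60,0],[45,-1,-65,0],[50,-1,-69,0],[54,-1,-74,0],[54,-1,-74,0],[54,-1,-74,0],[54,-1,-74,0]]])

```text
time: 10.2
tool_pos: [525.2, 39.4, 350.5]
tcp_rot: [3.137, 0.0, 0.234]
contact_force: [4.9, -11.1, -3.9]
grip_width: 24.0
```

```bash
python3 -c "
from h import *
o=bot.get_obs();print(o)
z=(o['tool_pos'][2]-47-120)/np.hypot(252,8);print('ang',np.degrees(np.arcsin(z)-np.arctan2(8,252)))
snap('side','d4');snap('scene','s4')
cv2.imwrite('pics/c5.png',np.hstack([cv2.imread('pics/d4.png')[60:480,150:550],cv2.imread('pics/s4.png')[60:480,150:550]]))
ax=np.array([np.cos(.236),np.sin(.236)]); hp=np.array([693.1,81.2])
for f in('d4','s4'):
    P,H=cloud(f);h,s,v=H.T
    a=-(P[:,:2]-hp)@ax; l=(P[:,:2]-hp)@[-ax[1],ax[0]]; zz=P[:,2]-120
    m=(a>20)&(a<165)&(abs(l)<110)&(zz>35)&(s<60)&(abs(zz-a)<60)
    print(f,m.sum(),np.degrees(np.arctan(np.polyfit(a[m],zz[m],1)[0])))
    m=(abs(P[:,0]-490)<110)&(abs(P[:,1]-340)<80)&((h<6)|(h>174))&(s>110)&(P[:,2]>90); print('ball',m.sum(),P[m].mean(0))
"
```

```text
{'time': 10.2, 'joint_positions': array([-0.06865555,  0.30614637,  1.4139224 , -0.00432321,  1.42064502,
        1.26840192]), 'dq': array([ 4.49337005e-04, -8.16483509e-05,  8.92201827e-04,  6.10804340e-04,
       -2.93311949e-03,  5.04191649e-05]), 'tau': array([  6.03186965, -45.42362809, -25.49082935,   3.09702918,
         1.36212945,   0.14083827]), 'tool_pos': array([525.18651119,  39.38446342, 350.54763678]), 'tcp_rot': array([3.13725018e+00, 4.35491058e-04, 2.34382726e-01]), 'contact_force': array([  4.86488266, -11.13781993,  -3.85198748]), 'moment': array([-1.56715423, -0.56592303,  0.17667202]), 'grip_width': 23.989476414732916}
ang 44.900425030731306
d4 1717 43.35706941578772
ball 77 [520.32033006 338.72798076 114.17287674]
s4 3939 43.9508742118919
ball 33 [524.39264948 329.19207587 115.79888142]
```

View pics/c5.png

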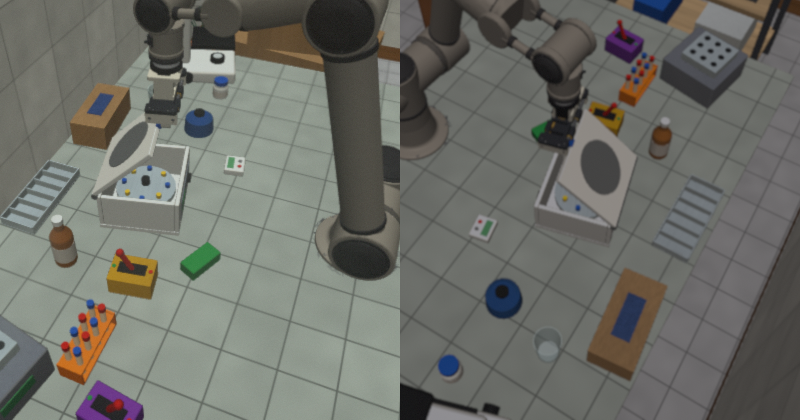

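The lid is open with the rotor visible and the toggle is off. Depth gives 43.4 and 44.0 degrees and the tool pose gives 44.9, all well within tolerance. The arm is steady and nothing else has moved, so I'm handing in.

```bash
python3 -c "
from plant import bot
print(bot.close_job())"
```

```text
the job is handed in; nothing more can be done
None
```

I flipped the red toggle on the yellow mains box to its off side first. Then I pinched the lid tab, raised the centrifuge lid to about 45°, and handed the job in at about 10 s with the gripper still holding it.

- **Toggle:** both cameras show it resting on the green-dot side. The ball is near (522, 334, 115) mm, about 5 mm short of the expected off position of (527, 335, 116).
- **Lid angle:** 44.9° from the tool height, and 43.4° and 44.0° from the two depth views. They differ by up to 1.5°, and all are within 45 ± 5°.
- **Hold:** the gripper opening is 24 mm, which matches the tab's width, and the arm was at rest. The remaining contact force was about 13 N, most of it a sideways pull of about 11 N.
- **Push force:** the highest force I read was about 39 N, with the fingers against the toggle at its stop. That is just under the 40 N limit for the arm and gripper body.
- **Other things on the bench:** the last two pictures show them where they were. I checked that by eye and did not measure it.

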